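Lock a bridge blank in the drilling fixture

TASK

The black bridge blank lies loose in the drilling fixture. With a fingertip, slide it lengthwise until its end is fully home against the end stop; then push both red-handled cam levers round, one after the other, until each handle rests on its steel stop pin and its cam holds the blank tight against the fence. Push only: do not lift the blank, and leave the other things on the bench where they are.

Things in the scene. Friction and masses are not known exactly. Their poses are not given: they have to be found in the camera images.
- fixture: Drilling fixture, fixed to the bench: plywood base 125 (x) x 320 (y) mm, its top 21 mm above the bench. Origin: centre of its underside, on the bench; z up. In its frame: a dark fence along the far side, face at x = +35 mm; a dark end stop at the +y end, face at y = +105 mm, x -23 to +29 mm (both 9 mm tall); the -y end is open. Two cam levers stand on the -x side.
- bridge_blank: Black ebony bar, loose, 28 (x) x 190 (y) x 10 (z) mm, about 70 g, lying on the fixture's base between fence and cams. Origin: centre of its underside; y is its length, along the fixture's y. Starts 25 to 55 mm short of the end stop, with up to 3 mm of play at the fence. Home and clamped, its centre is at x = +21, y = +10 mm of the fixture.
- end_stop (a point): Point on the face of the end stop, 5 mm above the base top, where the middle of the blank's end meets it.
- lever_left (a joint): Angle of the left (+y) cam lever about its upright pivot, rad, growing anticlockwise from above. 0: handle along the fixture's -x (open); 1.57: along -y, on its stop pin (locked). Starts at -0.3 to 0.45 and stays where left. The cam meets the seated blank at about 1.42; from there the push needed at the handle grows to about 8 N. Friction keeps it locked.
- lever_right (a joint): The same for the right (-y) cam lever.
- lever_left_grip (a point): Point on the axis of the left lever's red handle, 65 mm from the pivot, 34 mm above the bench; turns with the lever. The round grip is about 16 mm thick (26 to 42 mm above the bench), red from 41 to 91 mm from the pivot, with a thin steel rod inward of that. The cam is a pale wooden disc 44 mm across, its centre 6 mm off the pivot, its nut 33 mm above the base.
- lever_right_grip (a point): The same point on the right lever's handle.
- lever_left_pivot (a point): Fixed point on the left lever's pivot axis, 34 mm above the bench, at x = -20, y = +65 mm of the fixture. The lever's steel stop pin (8 mm thick, 24 mm tall) stands 12.5 mm to the +x side and 46 mm to the -y side of it.
- lever_right_pivot (a point): The same for the right lever, at x = -20, y = -55 mm of the fixture.
- glue_bottle: Bystander: amber glue bottle with red nozzle, 58 mm across, 164 mm tall, standing; origin at the centre of its underside.
- wax_pot: Bystander: round grey and white wax pot, 91 mm across, 44 mm tall; origin at the centre of its underside.
- sand_block: Bystander: cork sanding block 45 (x) x 85 (y) x 28 mm; origin under its centre.
- marker: Bystander: red and white marker, 135 mm long (its y), 17 mm thick, lying; origin under its centre.
- bone_nut: Bystander: ivory bone nut, 55 (y) x 10 x 9 mm; origin under its centre.
- offcut: Bystander: pale wood offcut 45 (x) x 60 (y) x 20 mm; origin under its centre.

How it is judged:
By the outcome, as a careful person would: the job done as asked, in the order asked, and still so for the second after the job is handed in, with the robot touching nothing.
It also fails if it takes over 64 s, if anything falls off the work surface, if the arm or the gripper's body presses on something with over 40 N, if the wrist force passes 120 N, or if a joint passes its speed limit or range.

ROBOT

A 6-joint arm with a two-finger parallel gripper is mounted at the origin on a cart in front of the work surface, level with it; the furniture and walls round the work are solid. World frame = base frame: x ahead of the robot, y to its left, z up, the work surface at z = 0. Lengths are in m, angles in rad, forces in N, time in s.
With the tool pointing down it reaches from about 0.3 to 0.875 m from the base axis. Payload 6.4 kg.
Tool frame: the origin (TCP) lies at the very end of the fingers, on their centre line; the grasp point (between the pads) lies 19 mm behind it; z points along the fingers, y is the line along which they close (so a half turn about z gives the same grasp; the last joint's range is limited). The gripper opens to 85 mm and grips with 20 to 120 N. Pads are 22 mm wide; open, the fingers measure 114 mm over their backs; the gripper's body (76 mm by 85 mm) begins 54 mm behind the grasp point. The pads swing forward as they close: fully open they stand 13 mm farther back than shut.
Start: joints at [-1.382, 0.181, 1.607, -0, 1.354, -0.206], TCP at [0.221, -0.531, 0.231] pointing down, gripper open.
Joint ranges: [-2.99, 2.99], [-0.89, 2.07], [0.3, 2.58], [-1.14, 4.28], [0, 2.63], [-3.12, 3.12]. Speed limits (rad/s): [2.57, 2.57, 3.01, 3.14, 3.14, 3.14].

INTERFACE

Orientations are given as a unit quaternion [w, x, y, z].
In Python, from bench import ctrl gives the robot as it stands.
- The arm moves only by the tool jog_arm, never from a script. Its argument "series" is a list that holds one entry, the list of rows, each a list of 7 numbers: the shift along the tool's x, y, z in mm, then the turn, a rotation vector about the tool's x, y, z in rad, then the finger opening in mm, from 0 to 85.4. In form: [[[tx, ty, tz, rx, ry, rz, gripper], ...]]. A call has exactly 10 rows; each row shifts and turns the commanded pose from where the row before left it, along the tool's axes as they then stand; what a row does not reach is not made up. A row lasts 1/10 s, in which the tool goes at most 50 mm and 8.59 degrees, less where a joint would pass 70% of its speed; a pose out of reach is approached as far as the arm can. A call with a gripper value outside its range is refused whole. The fingers move at their own pace and stop on an object; the grip force is fixed at half the most. Time passes only in rows, so rows that do not move let the fingers close, or fill a call up. It gives the time, the measured TCP pose, the force, the opening and the grip force at its end, in the units of the state.
- ctrl.get_obs(): the state, without advancing time (a new reading comes with each control period).
- ctrl.camera(name): name is "scene" or "side" or "wrist"; returns a dict with "frame" (480x640x3 uint8, blue, green, red), "z_map" (480x640 float32, m along the optical axis (not along the pixel's ray), 0 where there is no reading), "fx", "fy", "cx", "cy" (pixels), "xyz" and "rotation" of the camera in the world. Camera axes: x right, y down, z forward; pixel columns grow to the right and rows downward; lengths in m; the calibration is good to about 2 mm. A picture is of the moment at which its call begins.
- ctrl.hand_in(): hands the job in; it is judged then, once.
The state is a dict: "time_s": time; "q": joint angles; "dq": joint speeds; "joint_efforts": joint torques, N m; "eef_pos": TCP position; "eef_rot": TCP orientation; "wrist_force": force on the tool from outside, world axes, zero at the start; "torque": the same for the moment, N m; "opening": opening from 0.0 (shut) to 1.0 (fully open); "grasp_force": force on a finger pad.
Only numpy, scipy, OpenCV 4.12 (cv2) and the standard library are available. Lean on these libraries where they do the work, as an engineer would, in place of code of your own. Each camera call takes 0.05 s, during which the arm holds its last target. There are 200 camera calls.

## Working session

There is one attempt and no reset: what is moved stays moved. The work goes in short steps, Python scripts to look and compute and a tool call to move; the robot and the scene stay as the last step left them, time stands still between calls to the robot, and variables do not carry over. Pictures are saved under pics/ and viewed, at most 10 in all, crops included, and the job is handed in when it is done.

Besides the shell and the picture viewer there is one more tool, called after ">>>" by a JSON object that holds its "fn" and its "kwargs". jog_arm: Moves the arm, as the interface text tells. Its arguments: {"type":"object","properties":{"series":{"type":"array"}},"required":["series"]}

```bash
mkdir -p pics; ls; python3 - <<'E'
from bench import ctrl
import cv2,numpy as np
for n in ["scene","side"]:
    c=ctrl.camera(n); cv2.imwrite(f"pics/{n}0.png",c["frame"]); np.savez(f"{n}0.npz",**c)
    print(n,c["fx"],c["cx"],c["cy"],c["xyz"],c["rotation"])
o=ctrl.get_obs(); print(o)
E
```

```text
pics
scene 615.3305915895819 327.4283634780621 244.92270722780148 [-0.19462073 -1.35898658  0.81402994] [-0.51522339  0.81831811 -0.22139322  0.12603717]
side 455.36658062205333 324.35585283167643 235.0409470032106 [0.75932923 0.84804109 0.65900242] [-0.06826684  0.10277008  0.87509532 -0.46795953]
{'time_s': 0.1, 'q': array([-1.38230659e+00,  1.81457527e-01,  1.60791083e+00,  5.38322230e-06,
        1.35381168e+00, -2.06286132e-01]), 'dq': array([-0.00015142, -0.00220019, -0.00435833,  0.00091312,  0.00017466,
        0.00039132]), 'joint_efforts': array([ 1.17016825e-03, -4.45874441e+01, -3.52237487e+01, -1.92289644e-04,
        4.19577817e-03,  2.49597872e-05]), 'eef_pos': array([ 0.22107509, -0.53026013,  0.23047807]), 'eef_rot': array([-7.93636928e-04,  9.80581977e-01,  1.96108024e-01,  9.69026491e-06]), 'wrist_force': array([-0.18361   , -0.25756309, -0.48971062]), 'torque': array([-0.05645272,  0.0116227 ,  0.0546958 ]), 'grasp_force': 0.0, 'opening': 0.9972201670019339}
```

View pics/scene0.png

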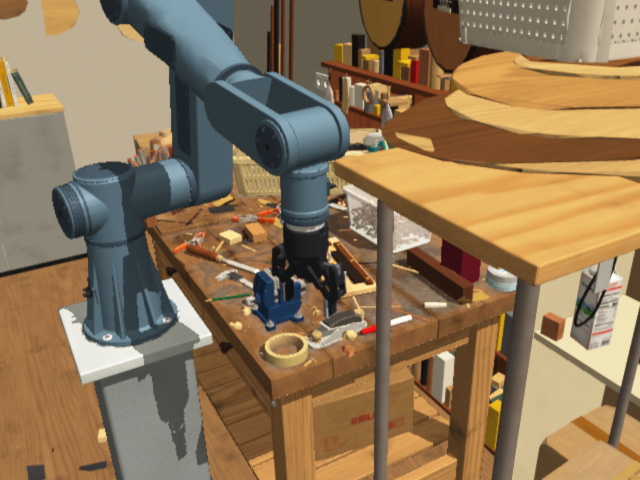

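View pics/side0.png

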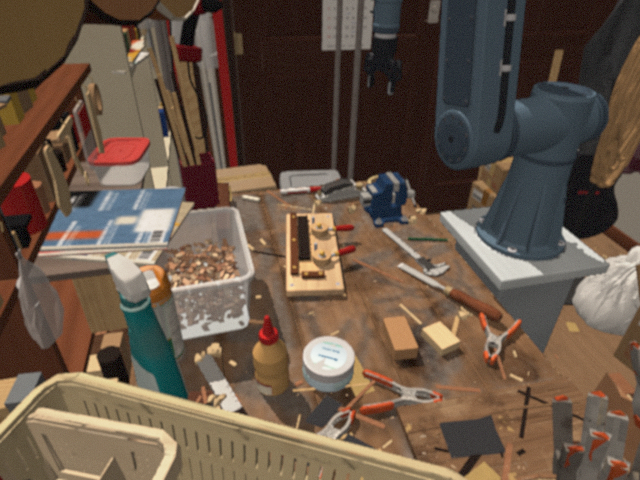

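The side view shows the fixture at about (285–345, 210–297), with red handles at (345,228) and (342,251). The scene view is mostly blocked by the gripper. I'll convert pixels to world positions next.

```bash
cat > h.py <<'E'
from bench import ctrl
import cv2,numpy as np
from scipy.spatial.transform import Rotation as R
def rot(q):
    q=np.array(q,float)
    return q if q.shape==(3,3) else R.from_quat(q[[1,2,3,0]]).as_matrix()
def cloud(c):
    v,u=np.mgrid[:480,:640]; z=c["z_map"]
    p=np.stack([(u-c["cx"])/c["fx"]*z,(v-c["cy"])/c["fy"]*z,z],-1)
    p=p@rot(c["rotation"]).T+c["xyz"]; p[z==0]=np.nan
    return p
def shot(n,f):
    c=ctrl.camera(n); cv2.imwrite(f"pics/{f}.png",c["frame"]); np.savez(f"{f}.npz",**c); return c
def st():
    o=ctrl.get_obs(); print(o["time_s"],o["eef_pos"].round(4),o["eef_rot"].round(4),"F",o["wrist_force"].round(2),o["opening"])
E
python3 - <<'E'
from h import *
c=dict(np.load("side0.npz")); p=cloud(c)
for n,u,v in [("baseNL",285,214),("NR",331,212),("FR",344,292),("FL",287,294),("h1",348,228),("h2",345,251),("cam1",320,228),("cam2",320,255),("bar",303,240),("bench",380,300),("bottle",268,365)]:
    print(n,p[v,u].round(3))
w=shot("wrist","wrist0"); print(w["xyz"],w["rotation"],w["fx"])
big=cv2.resize(c["frame"][180:320,250:400],(750,700)); big=cv2.resize(c["frame"][190:310,250:400],None,fx=5,fy=5,interpolation=2); cv2.imwrite("pics/crop.png",big)
E
```

```text
baseNL [ 0.585 -0.236  0.002]
NR [ 0.455 -0.224 -0.001]
FR [0.515 0.118 0.   ]
FL [0.641 0.11  0.011]
h1 [ 0.452 -0.07   0.041]
h2 [0.487 0.022 0.04 ]
cam1 [ 0.522 -0.083  0.043]
cam2 [0.551 0.036 0.048]
bar [ 0.57  -0.059  0.029]
bench [ 0.446  0.16  -0.   ]
bottle [nan nan nan]
[ 0.28927935 -0.50279119  0.37396696] [ 0.12009055  0.82349496 -0.54858142 -0.08057753] 365.5649123372419
```

View pics/wrist0.png

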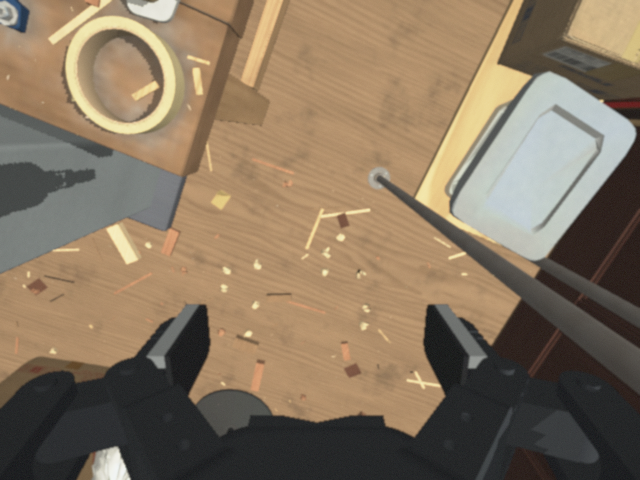

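View pics/crop.png

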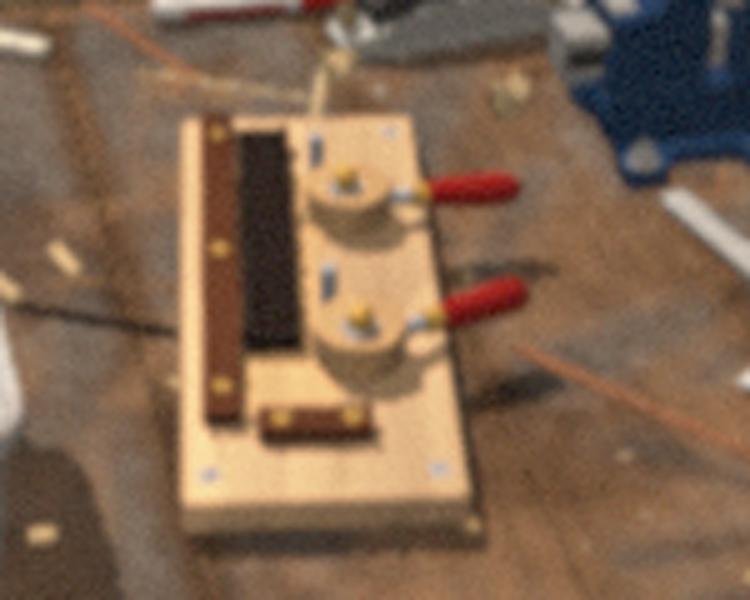

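The crop shows the fence on the left, the black blank, the end stop at about (315,422) and both red levers open. The wrist view shows only floor and tape. I'll move above the fixture, turn to its axis and close the fingers.

>>> {"fn": "jog_arm", "kwargs": {"series": [[[14,-22.5,-3.5,0,0,0.028,0],[14,-22.5,-3.5,0,0,0.028,0],[14,-22.5,-3.5,0,0,0.028,0],[14,-22.5,-3.5,0,0,0.028,0],[14,-22.5,-3.5,0,0,0.028,0],[14,-22.5,-3.5,0,0,0.028,0],[14,-22.5,-3.5,0,0,0.028,0],[14,-22.5,-3.5,0,0,0.028,0],[14,-22.5,-3.5,0,0,0.028,0],[14,-22.5,-3.5,0,0,0.028,0]]]}}

```text
time_s: 1.15
eef_pos: [0.2963, -0.2763, 0.2663]
eef_rot: [-0.0, 0.998, 0.057, -0.0]
wrist_force: [0.8, -0.3, -0.1]
opening: -0.001
grasp_force: 0.0
```

>>> {"fn": "jog_arm", "kwargs": {"series": [[[14,-22.5,-3.5,0,0,0.028,0],[14,-22.5,-3.5,0,0,0.028,0],[14,-22.5,-3.5,0,0,0.028,0],[14,-22.5,-3.5,0,0,0.028,0],[14,-22.5,-3.5,0,0,0.028,0],[14,-22.5,-3.5,0,0,0.028,0],[14,-22.5,-3.5,0,0,0.028,0],[14,-22.5,-3.5,0,0,0.028,0],[14,-22.5,-3.5,0,0,0.028,0],[0,0,0,0,0,0,0]]]}}

```text
time_s: 2.15
eef_pos: [0.4224, -0.0732, 0.298]
eef_rot: [-0.0, 0.998, -0.067, 0.0]
wrist_force: [-0.2, -0.3, -0.9]
opening: 0.002
grasp_force: 0.0
```

```bash
python3 - <<'E'
from h import *
st(); w=shot("wrist","wrist1"); s=shot("side","side1"); print(w["xyz"],rot(w["rotation"]).round(3).tolist())
E
```

```text
2.15 [ 0.4224 -0.0732  0.298 ] [-3.000e-04  9.977e-01 -6.720e-02  4.000e-04] F [-0.18 -0.3  -0.95] 0.0015768551583583115
[ 0.49537185 -0.08352607  0.44158922] [[-0.133, -0.95, -0.283], [-0.991, 0.128, 0.038], [-0.0, 0.286, -0.958]]
```

View pics/wrist1.png

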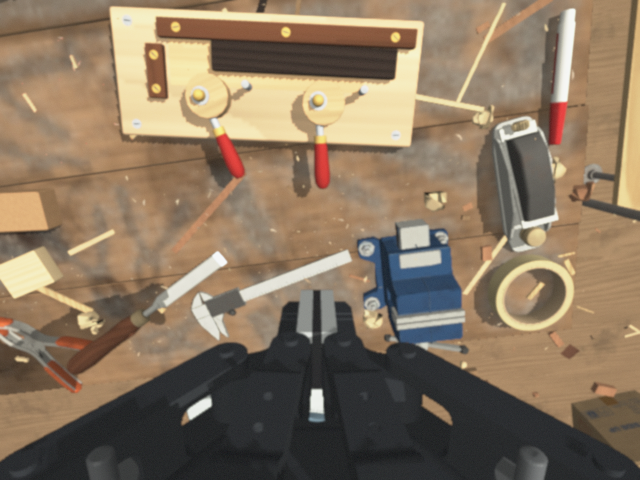

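The wrist view shows the whole fixture: base corners (111,7), (423,20), (411,146) and (123,136). Blank corners are about (211,40) to (396,78). Handles run (218,130)–(240,173) and (321,135)–(323,186), and the pins are at (247,86) and (363,90).

```bash
cat > m.py <<'E'
from h import *
def ray(c,u,v,z):
    d=rot(c["rotation"])@np.array([(u-c["cx"])/c["fx"],(v-c["cy"])/c["fy"],1]); return c["xyz"]+d*(z-c["xyz"][2])/d[2]
def fixture(c,pr=True):
    p=cloud(c); near=np.hypot(p[...,0]-.55,p[...,1]+.05)<.22
    m=near&(p[...,2]>.015)&(p[...,2]<.027)
    m=cv2.morphologyEx(m.astype(np.uint8),cv2.MORPH_OPEN,np.ones((5,5)))
    n,l,s,_=cv2.connectedComponentsWithStats(m); k=1+np.argmax(s[1:,4]); m=l==k
    q=p[m]; (ctr,sz,a)=cv2.minAreaRect((q[:,:2]*1000).astype(np.float32))
    print("rect",ctr,sz,a,"top z",np.median(q[:,2]))
    return p,m
E
python3 - <<'E'
from m import *
for f in ["wrist1","side1"]:
    c=dict(np.load(f+".npz")); print(f); p,m=fixture(c)
    fr=c["frame"].astype(int); red=(fr[...,2]>110)&(fr[...,1]<60)&(fr[...,0]<60)
    red&=np.hypot(p[...,0]-.47,p[...,1]+.04)<.12
    n,l,s,cc=cv2.connectedComponentsWithStats(red.astype(np.uint8))
    for i in range(1,n):
        if s[i,4]>30:
            q=p[l==i]; print("red",s[i],cc[i].round(1),np.median(q,0).round(4),"zmax",np.percentile(q[:,2],95).round(4))
    dark=(fr.max(-1)<60)&(np.hypot(p[...,0]-.57,p[...,1]+.07)<.14)&(p[...,2]>.024)
    n,l,s,cc=cv2.connectedComponentsWithStats(dark.astype(np.uint8))
    for i in range(1,n):
        if s[i,4]>150: q=p[l==i]; print("dark",s[i],cv2.minAreaRect((q[:,:2]*1000).astype(np.float32)),np.median(q[:,2]))
c=dict(np.load("wrist1.npz"))
for u,v in [(111,7),(423,20),(411,146),(123,136)]: print(ray(c,u,v,.021).round(4))
for u,v,z in [(198,95,.054),(318,100,.054),(247,86,.045),(363,90,.045)]: print("nut/pin",ray(c,u,v,z).round(4),cloud(c)[v,u].round(4))
E
```

```text
wrist1
rect (566.560791015625, 20.35480499267578) (200.84072875976562, 125.24760437011719) 79.83515167236328 top z 0.02184535771584084
red [217 138  26  40 189] [227.8 160.2] [0.4784 0.0155 0.0415] zmax 0.0433
red [315 145  13  43 223] [318.1 168.4] [ 0.4579 -0.0801  0.0412] zmax 0.0433
dark [252  70 140   9 189] ((552.3411254882812, -96.36665344238281), (143.11825561523438, 2.147188186645508), 79.61673736572266) 0.03159269186087865
dark [313 291   8  42 262] ((434.05010986328125, -75.24906921386719), (2.414865493774414, 1.4593746662139893), 75.9580078125) 0.32296455451331885
dark [    0   302   434   178 33789] ((438.8455505371094, -54.33672332763672), (81.25289916992188, 15.861617088317871), 86.94556427001953) 0.37880318142495595
side1
rect (571.2509155273438, 64.07146453857422) (121.40642547607422, 125.1879653930664) 79.8340072631836 top z 0.021148756192744367
red [336 225  18   5  50] [344.3 226.8] [ 0.4592 -0.0784  0.0407] zmax 0.0428
red [339 245  16   9  64] [346.9 248.7] [0.4787 0.017  0.0406] zmax 0.0437
dark [355  45  19  69 755] ((445.2066345214844, -55.565582275390625), (75.69701385498047, 28.131113052368164), 87.91507720947266) 0.43312982969128533
dark [298 217  12  43 377] ((567.6200561523438, -73.9281234741211), (187.1110076904297, 23.26836585998535), 79.9192123413086) 0.031107992422132247
[0.6433 0.1056 0.021 ]
[ 0.5897 -0.2054  0.021 ]
[ 0.4672 -0.1859  0.021 ]
[0.5204 0.129  0.021 ]
nut/pin [0.5464 0.0278 0.054 ] [0.5464 0.0279 0.0539]
nut/pin [ 0.5259 -0.0891  0.054 ] [ 0.5259 -0.0891  0.0543]
nut/pin [ 0.5492 -0.0203  0.045 ] [ 0.549  -0.0205  0.0464]
nut/pin [ 0.5299 -0.1354  0.045 ] [ 0.5299 -0.1353  0.0459]
```

>>> {"fn": "jog_arm", "kwargs": {"series": [[[0,0,0,0,0,0.043,0],[16,12,17,0,0,0,0],[16,12,17,0,0,0,0],[16,12,17,0,0,0,0],[16,12,17,0,0,0,0],[16,12,17,0,0,0,0],[16,12,17,0,0,0,0],[16,12,17,0,0,0,0],[16,12,17,0,0,0,0],[15,9,17,0,0,0,0]]]}}

```text
time_s: 3.25
eef_pos: [0.5425, -0.2062, 0.1438]
eef_rot: [0.0, 0.996, -0.091, -0.0]
wrist_force: [-0.1, -1.3, 0.6]
opening: -0.001
grasp_force: 0.0
```

```bash
cat >> m.py <<'E'
C=np.array([.5551,-.0391]); YAW=-.1775
def fx(p):
    d=(np.asarray(p)[:2]-C)*1000; c,s=np.cos(YAW),np.sin(YAW); return np.array([c*d[0]+s*d[1],-s*d[0]+c*d[1],p[2]*1000]).round(1)
def stf():
    o=ctrl.get_obs(); e=o["eef_rot"]; f=o["wrist_force"]; c,s=np.cos(YAW),np.sin(YAW)
    print(o["time_s"],"fix mm",fx(o["eef_pos"]),"yaw-rel",round(2*np.arctan2(e[2],e[1])-YAW,4),"F fix",round(c*f[0]+s*f[1],1),round(-s*f[0]+c*f[1],1),round(f[2],1))
E
python3 - <<'E'
from m import *
stf()
c=dict(np.load("wrist1.npz"))
for n,u,v in [("blank",211,40),("blank",213,69),("blank",397,49),("blank",395,79)]: print(n,fx(ray(c,u,v,.031)))
for n,u,v in [("pivL",198,95),("pivR",318,100)]: print(n,fx(ray(c,u,v,.054)))
for n,u,v in [("hL in",219,132),("hL out",240,172),("hR in",321,137),("hR out",323,185)]: print(n,fx(ray(c,u,v,.036)))
w=shot("wrist","wrist2"); p=cloud(w)
E
```

```text
3.25 fix mm [  17.1 -166.7  143.8] yaw-rel -0.0042 F fix 0.2 -1.3 0.6
blank [33.7 55.8 31. ]
blank [ 7.  54.7 31. ]
blank [  33.7 -132.2   31. ]
blank [   5.8 -133.1   31. ]
pivL [-20.4  64.3  54. ]
pivR [-19.9 -54.4  54. ]
hL in [-54.8  49.3  36. ]
hL out [-95.9  27.7  36. ]
hR in [-55.2 -59.2  36. ]
hR out [-106.1  -63.9   36. ]
```

View pics/wrist2.png

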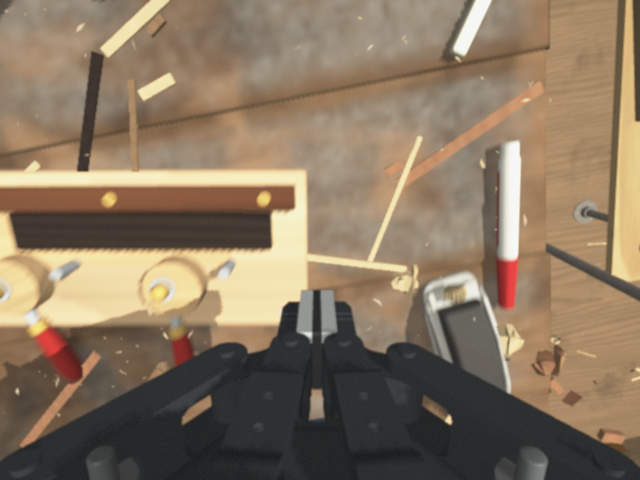

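The blank spans x 6–34 and y -133 to +56 in fixture coordinates, so it needs about 48 mm of travel. The closed fingertip is clear behind its end at y = -167. I'll descend and approach.

>>> {"fn": "jog_arm", "kwargs": {"series": [[[0,0,17,0,0,-0.004,0],[0,0,17,0,0,0,0],[0,0,17,0,0,0,0],[1,0,17,0,0,0,0],[1,0,17,0,0,0,0],[0,0,17,0,0,0,0],[0,0,16,0,0,0,0],[0,-5,0,0,0,0,0],[0,-5,0,0,0,0,0],[0,0,0,0,0,0,0]]]}}

```text
time_s: 4.3
eef_pos: [0.5474, -0.1943, 0.0277]
eef_rot: [0.0, 0.996, -0.088, 0.001]
wrist_force: [-0.1, -0.5, -0.4]
opening: 0.0
grasp_force: 0.0
```

```bash
python3 - <<'E'
from m import *
stf()
E
```

```text
4.3 fix mm [  19.8 -154.1   27.7] yaw-rel 0.0019 F fix -0.0 -0.5 -0.4
```

>>> {"fn": "jog_arm", "kwargs": {"series": [[[0,-4,0,0,0,0,0],[0,-4,0,0,0,0,0],[0,-4,0,0,0,0,0],[0,-4,0,0,0,0,0],[0,-4,0,0,0,0,0],[0,-4,0,0,0,0,0],[0,-4,0,0,0,0,0],[0,-4,0,0,0,0,0],[0,-3,0,0,0,0,0],[0,0,0,0,0,0,0]]]}}

```text
time_s: 5.3
eef_pos: [0.5529, -0.1595, 0.0266]
eef_rot: [-0.0, 0.996, -0.088, -0.0]
wrist_force: [0.7, -0.1, -0.6]
opening: -0.001
grasp_force: 0.0
```

```bash
python3 - <<'E'
from m import *
stf()
c=shot("side","side2"); p=cloud(c); fr=c["frame"].astype(int)
d=(fr.max(-1)<60)&(np.hypot(p[...,0]-.57,p[...,1]+.05)<.14)&(p[...,2]>.024)&(p[...,2]<.036)
q=np.array([fx(a) for a in p[d]]); q=q[(q[:,0]>3)&(q[:,0]<36)]; print(len(q),np.percentile(q[:,1],[1,50,99]),np.percentile(q[:,0],[2,98]))
E
```

```text
5.3 fix mm [  19.1 -118.9   26.6] yaw-rel 0.0017 F fix 0.7 0.0 -0.6
409 [-107.56    -1.7     80.168] [ 6.8 27.9]
```

>>> {"fn": "jog_arm", "kwargs": {"series": [[[0,-3,0,0,0,0,0],[0,-3,0,0,0,0,0],[0,-3,0,0,0,0,0],[0,-3,0,0,0,0,0],[0,-2,0,0,0,0,0],[0,-2,0,0,0,0,0],[0,-1,0,0,0,0,0],[0,-1,0,0,0,0,0],[0,0,0,0,0,0,0],[0,0,0,0,0,0,0]]]}}

```text
time_s: 6.35
eef_pos: [0.5562, -0.1425, 0.0268]
eef_rot: [-0.0, 0.996, -0.088, 0.0]
wrist_force: [0.0, -0.3, 0.8]
opening: -0.003
grasp_force: 0.0
```

```bash
python3 - <<'E'
from m import *
stf()
E
```

```text
6.35 fix mm [  19.3 -101.5   26.8] yaw-rel 0.0013 F fix 0.1 -0.3 0.8
```

>>> {"fn": "jog_arm", "kwargs": {"series": [[[0,-0.5,0,0,0,0,0],[0,-0.5,0,0,0,0,0],[0,-0.5,0,0,0,0,0],[0,-0.5,0,0,0,0,0],[0,0,0,0,0,0,0],[0,0,0,0,0,0,0],[0,0,0,0,0,0,0],[0,0,0,0,0,0,0],[0,0,0,0,0,0,0],[0,0,0,0,0,0,0]]]}}

```text
time_s: 7.35
eef_pos: [0.5565, -0.1404, 0.0268]
eef_rot: [-0.0, 0.996, -0.088, -0.0]
wrist_force: [-0.4, -0.1, 0.7]
opening: 0.001
grasp_force: 0.0
```

Now at y ≈ -99.3, with no force yet. Creeping on.

>>> {"fn": "jog_arm", "kwargs": {"series": [[[0,-0.5,0,0,0,0,0],[0,-0.5,0,0,0,0,0],[0,0,0,0,0,0,0],[0,-0.5,0,0,0,0,0],[0,0,0,0,0,0,0],[0,-0.5,0,0,0,0,0],[0,0,0,0,0,0,0],[0,0,0,0,0,0,0],[0,0,0,0,0,0,0],[0,0,0,0,0,0,0]]]}}

```text
time_s: 8.35
eef_pos: [0.5568, -0.1385, 0.0268]
eef_rot: [-0.0, 0.996, -0.088, 0.0]
wrist_force: [-0.0, -0.5, -0.1]
opening: 0.002
grasp_force: 0.0
```

```bash
python3 - <<'E'
from m import *
stf()
c=shot("side","side3"); p=cloud(c); fr=c["frame"].astype(int)
d=(fr.max(-1)<60)&(np.hypot(p[...,0]-.57,p[...,1]+.05)<.16)&(p[...,2]>.024)&(p[...,2]<.036)
q=np.array([fx(a) for a in p[d]]); q=q[(q[:,0]>3)&(q[:,0]<36)]; print(len(q),np.percentile(q[:,1],[1,50,99]))
E
```

```text
8.35 fix mm [ 19.3 -97.5  26.8] yaw-rel 0.0013 F fix 0.1 -0.5 -0.1
424 [-86.185  20.55  100.6  ]
```

>>> {"fn": "jog_arm", "kwargs": {"series": [[[0,-0.5,0,0,0,0,0],[0,0,0,0,0,0,0],[0,-0.5,0,0,0,0,0],[0,0,0,0,0,0,0],[0,-0.5,0,0,0,0,0],[0,0,0,0,0,0,0],[0,-0.5,0,0,0,0,0],[0,0,0,0,0,0,0],[0,0,0,0,0,0,0],[0,0,0,0,0,0,0]]]}}

```text
time_s: 9.4
eef_pos: [0.5572, -0.1365, 0.0268]
eef_rot: [-0.0, 0.996, -0.088, -0.0]
wrist_force: [-0.4, -0.4, -0.2]
opening: -0.002
grasp_force: 0.0
```

>>> {"fn": "jog_arm", "kwargs": {"series": [[[0,-0.5,0,0,0,0,0],[0,0,0,0,0,0,0],[0,-0.5,0,0,0,0,0],[0,0,0,0,0,0,0],[0,0,0,0,0,0,0],[0,0,0,0,0,0,0],[0,0,0,0,0,0,0],[0,0,0,0,0,0,0],[0,0,0,0,0,0,0],[0,0,0,0,0,0,0]]]}}

```text
time_s: 10.4
eef_pos: [0.5574, -0.1355, 0.0268]
eef_rot: [-0.0, 0.996, -0.088, 0.0]
wrist_force: [0.0, -1.3, 0.4]
opening: -0.005
grasp_force: 0.0
```

>>> {"fn": "jog_arm", "kwargs": {"series": [[[0,-0.5,0,0,0,0,0],[0,0,0,0,0,0,0],[0,-0.5,0,0,0,0,0],[0,0,0,0,0,0,0],[0,0,0,0,0,0,0],[0,0,0,0,0,0,0],[0,0,0,0,0,0,0],[0,0,0,0,0,0,0],[0,0,0,0,0,0,0],[0,0,0,0,0,0,0]]]}}

```text
time_s: 11.4
eef_pos: [0.5575, -0.1345, 0.0268]
eef_rot: [-0.0, 0.996, -0.088, -0.0]
wrist_force: [0.4, 0.0, -0.4]
opening: 0.002
grasp_force: 0.0
```

```bash
python3 - <<'E'
from m import *
stf()
c=shot("side","side4"); p=cloud(c); fr=c["frame"].astype(int)
d=(fr.max(-1)<60)&(np.hypot(p[...,0]-.57,p[...,1]+.05)<.16)&(p[...,2]>.024)&(p[...,2]<.036)
q=np.array([fx(a) for a in p[d]]); q=q[(q[:,0]>3)&(q[:,0]<36)]; print(len(q),np.percentile(q[:,1],[1,50,99]))
E
```

```text
11.4 fix mm [ 19.3 -93.5  26.8] yaw-rel 0.0013 F fix 0.4 0.1 -0.4
413 [-81.876  19.4   103.164]
```

>>> {"fn": "jog_arm", "kwargs": {"series": [[[0,-0.5,0,0,0,0,0],[0,0,0,0,0,0,0],[0,-0.5,0,0,0,0,0],[0,0,0,0,0,0,0],[0,0,0,0,0,0,0],[0,0,0,0,0,0,0],[0,0,0,0,0,0,0],[0,0,0,0,0,0,0],[0,0,0,0,0,0,0],[0,0,0,0,0,0,0]]]}}

```text
time_s: 12.45
eef_pos: [0.5577, -0.1336, 0.0268]
eef_rot: [0.0, 0.996, -0.088, 0.0]
wrist_force: [-0.0, 0.2, 1.0]
opening: -0.001
grasp_force: 0.0
```

>>> {"fn": "jog_arm", "kwargs": {"series": [[[0,-0.5,0,0,0,0,0],[0,0,0,0,0,0,0],[0,-0.5,0,0,0,0,0],[0,0,0,0,0,0,0],[0,0,0,0,0,0,0],[0,0,0,0,0,0,0],[0,0,0,0,0,0,0],[0,0,0,0,0,0,0],[0,0,0,0,0,0,0],[0,0,0,0,0,0,0]]]}}

```text
time_s: 13.45
eef_pos: [0.5579, -0.1326, 0.0268]
eef_rot: [-0.0, 0.996, -0.088, -0.0]
wrist_force: [0.2, -0.3, -0.5]
opening: -0.001
grasp_force: 0.0
```

```bash
python3 - <<'E'
from m import *
stf()
c=shot("side","side5")
a=cv2.resize(c["frame"][200:310,270:370],None,fx=5,fy=5,interpolation=2); cv2.imwrite("pics/crop5.png",a)
E
```

```text
13.45 fix mm [ 19.3 -91.5  26.8] yaw-rel 0.0013 F fix 0.3 -0.3 -0.5
```

View pics/crop5.png

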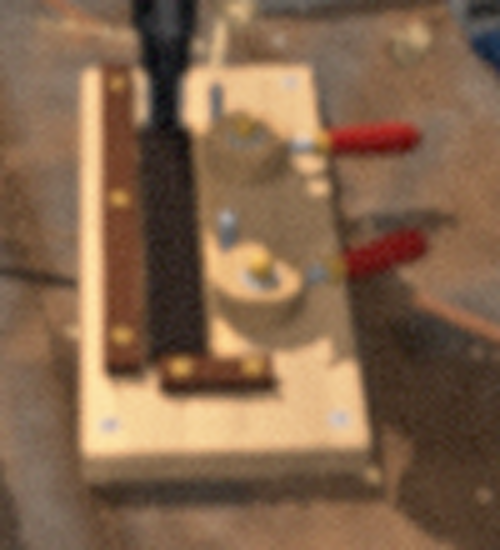

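The crop shows the blank's front end at or just short of the end stop, around (180,357). There's no contact force yet, so I'll keep creeping.

>>> {"fn": "jog_arm", "kwargs": {"series": [[[0,-0.5,0,0,0,0,0],[0,0,0,0,0,0,0],[0,-0.5,0,0,0,0,0],[0,0,0,0,0,0,0],[0,0,0,0,0,0,0],[0,0,0,0,0,0,0],[0,0,0,0,0,0,0],[0,0,0,0,0,0,0],[0,0,0,0,0,0,0],[0,0,0,0,0,0,0]]]}}

```text
time_s: 14.5
eef_pos: [0.5581, -0.1316, 0.0268]
eef_rot: [-0.0, 0.996, -0.088, -0.0]
wrist_force: [-0.0, 0.1, -0.3]
opening: -0.001
grasp_force: 0.0
```

>>> {"fn": "jog_arm", "kwargs": {"series": [[[0,-0.5,0,0,0,0,0],[0,0,0,0,0,0,0],[0,-0.5,0,0,0,0,0],[0,0,0,0,0,0,0],[0,0,0,0,0,0,0],[0,0,0,0,0,0,0],[0,0,0,0,0,0,0],[0,0,0,0,0,0,0],[0,0,0,0,0,0,0],[0,0,0,0,0,0,0]]]}}

```text
time_s: 15.5
eef_pos: [0.5583, -0.1309, 0.0269]
eef_rot: [0.0, 0.996, -0.088, 0.0]
wrist_force: [-1.7, -5.3, -0.2]
opening: -0.001
grasp_force: 2.5
```

Contact at 5 N, so the blank is home. I'll give a slight extra press, then retreat and rise.

>>> {"fn": "jog_arm", "kwargs": {"series": [[[0,-0.5,0,0,0,0,0],[0,0,0,0,0,0,0],[0,0,0,0,0,0,0],[0,5,0,0,0,0,0],[0,6,0,0,0,0,0],[0,0,-24,0,0,0,0],[0,0,-24,0,0,0,0],[0,0,-24,0,0,0,0],[0,0,-24,0,0,0,0],[0,0,0,0,0,0,0]]]}}

```text
time_s: 16.5
eef_pos: [0.5587, -0.1418, 0.1265]
eef_rot: [0.001, 0.996, -0.088, 0.003]
wrist_force: [0.7, 0.4, 1.0]
opening: -0.001
grasp_force: 0.0
```

>>> {"fn": "jog_arm", "kwargs": {"series": [[[-16,-23.5,0,0,0,0,0],[-16,-23.5,0,0,0,0,0],[-16,-23.5,0,0,0,0,0],[-16,-23.5,0,0,0,0,0],[-16,-23.5,0,0,0,0,0],[-16,-23.5,0,0,0,0,0],[-15,-23.5,0,0,0,-0.1,0],[0,0,0,0,0,-0.12,0],[0,0,0,0,0,-0.12,0],[0,0,0,0,0,-0.11,0]]]}}

```text
time_s: 17.5
eef_pos: [0.4752, 0.0411, 0.1219]
eef_rot: [-0.001, 0.99, 0.139, -0.001]
wrist_force: [0.6, 0.5, 0.1]
opening: -0.004
grasp_force: 0.0
```

```bash
python3 - <<'E'
from m import *
stf()
c=shot("wrist","wrist6"); s=shot("side","side6")
a=cv2.resize(s["frame"][200:310,270:370],None,fx=5,fy=5,interpolation=2)
cv2.imwrite("pics/comb6.png",np.hstack([cv2.resize(c["frame"],(400,300)),cv2.resize(a,(400,300))]))
E
```

```text
17.5 fix mm [-92.8  64.9 121.9] yaw-rel 0.4568 F fix 0.5 0.6 0.1
```

View pics/comb6.png

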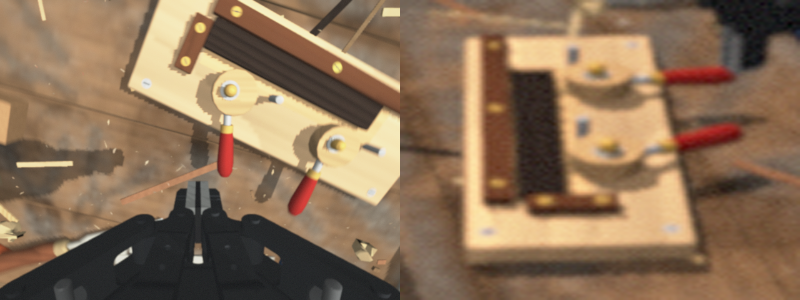

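Both views show the blank's end against the stop and its long side near the fence, with the finger next to the left handle and parallel to it. Descending and approaching.

>>> {"fn": "jog_arm", "kwargs": {"series": [[[0,0,16,0,0,0,0],[0,0,16,0,0,0,0],[0,0,16,0,0,0,0],[0,0,16,0,0,0,0],[0,0,16,0,0,0,0],[0,0,14,0,0,0,0],[0,3,0,0,0,0,0],[0,3,0,0,0,0,0],[0,3,0,0,0,0,0],[0,3,0,0,0,0,0]]]}}

```text
time_s: 18.6
eef_pos: [0.4796, 0.0286, 0.0294]
eef_rot: [0.0, 0.991, 0.136, 0.0]
wrist_force: [-0.3, 0.5, -0.8]
opening: -0.004
grasp_force: 0.5
```

```bash
cat >> m.py <<'E'
def lev(py,P=0):
    o=ctrl.get_obs(); f=fx(o["eef_pos"]); e=o["eef_rot"]; a=2*np.arctan2(e[2],e[1])-YAW
    d=np.array([-20-f[0],py-f[1]]); tx=np.array([np.cos(a),np.sin(a)]); ty=np.array([np.sin(a),-np.cos(a)])
    F=o["wrist_force"]; c,s=np.cos(YAW),np.sin(YAW); Ff=np.array([c*F[0]+s*F[1],-s*F[0]+c*F[1]])
    print(o["time_s"],"pos",f,"yaw",a.round(4),"pivot in tool",(d@tx).round(1),(d@ty).round(1),"F tool",(Ff@tx).round(1),(Ff@ty).round(1))
E
python3 - <<'E'
from m import *
lev(65)
E
```

```text
18.6 pos [-86.2  53.3  29.4] yaw 0.4505 pivot in tool 64.7 18.3 F tool -0.2 -0.6
```

>>> {"fn": "jog_arm", "kwargs": {"series": [[[-1.5,6.6,0,0,0,-0.1,0],[-1.5,6.6,0,0,0,-0.1,0],[-1.5,6.6,0,0,0,-0.1,0],[-1.5,6.6,0,0,0,-0.1,0],[-1.5,6.6,0,0,0,-0.1,0],[-1.5,6.6,0,0,0,-0.1,0],[-1.5,6.6,0,0,0,-0.1,0],[-1.5,6.6,0,0,0,-0.1,0],[-1.5,6.6,0,0,0,-0.1,0],[0,0,0,0,0,0,0]]]}}

```text
time_s: 19.6
eef_pos: [0.5059, -0.0249, 0.0295]
eef_rot: [0.001, 0.833, 0.554, 0.001]
wrist_force: [0.5, -0.4, 1.1]
opening: 0.0
grasp_force: 0.0
```

```bash
python3 - <<'E'
from m import *
lev(65)
E
```

```text
19.6 pos [-50.9   5.3  29.5] yaw 1.3513 pivot in tool 65.0 17.2 F tool -0.1 0.6
```

>>> {"fn": "jog_arm", "kwargs": {"series": [[[-0.8,3.3,0,0,0,-0.05,0],[-0.8,3.3,0,0,0,-0.05,0],[-0.8,3.3,0,0,0,-0.05,0],[-0.8,3.3,0,0,0,-0.05,0],[0,0,0,0,0,0,0],[0,0,0,0,0,0,0],[0,0,0,0,0,0,0],[0,0,0,0,0,0,0],[0,0,0,0,0,0,0],[0,0,0,0,0,0,0]]]}}

```text
time_s: 20.6
eef_pos: [0.515, -0.0311, 0.029]
eef_rot: [-0.001, 0.774, 0.633, -0.001]
wrist_force: [-4.8, 0.9, 4.3]
opening: -0.001
grasp_force: 3.1
```

```bash
python3 - <<'E'
from m import *
lev(65)
E
```

```text
20.6 pos [-40.9   0.8  29. ] yaw 1.5482 pivot in tool 64.7 19.4 F tool -0.1 -4.9
```

>>> {"fn": "jog_arm", "kwargs": {"series": [[[0,1,0,0,0,-0.02,0],[0,0,0,0,0,0,0],[0,1,0,0,0,0,0],[0,0,0,0,0,0,0],[0,0,0,0,0,0,0],[0,0,0,0,0,0,0],[0,0,0,0,0,0,0],[0,0,0,0,0,0,0],[0,0,0,0,0,0,0],[0,0,0,0,0,0,0]]]}}

```text
time_s: 21.6
eef_pos: [0.5158, -0.0315, 0.0289]
eef_rot: [-0.002, 0.768, 0.641, -0.002]
wrist_force: [-9.1, -1.3, 8.1]
opening: 0.0
grasp_force: 5.7
```

```bash
python3 - <<'E'
from m import *
lev(65)
E
```

```text
21.6 pos [-40.    0.5  28.9] yaw 1.5684 pivot in tool 64.5 19.8 F tool -2.9 -8.7
```

>>> {"fn": "jog_arm", "kwargs": {"series": [[[0,1,0,0,0,0,0],[0,0,0,0,0,0,0],[0,1,0,0,0,0,0],[0,0,0,0,0,0,0],[0,0,0,0,0,0,0],[0,0,0,0,0,0,0],[0,0,0,0,0,0,0],[0,0,0,0,0,0,0],[0,0,0,0,0,0,0],[0,0,0,0,0,0,0]]]}}

```text
time_s: 22.6
eef_pos: [0.5161, -0.0317, 0.0287]
eef_rot: [-0.003, 0.768, 0.641, -0.003]
wrist_force: [-16.6, -0.5, 13.9]
opening: -0.0
grasp_force: 9.5
```

```bash
python3 - <<'E'
from m import *
lev(65)
E
```

```text
22.6 pos [-39.7   0.4  28.7] yaw 1.5687 pivot in tool 64.6 19.6 F tool -3.5 -16.2
```

Force has risen well past 8 N with almost no motion, so the handle is on its pin. One more small press, then back off and rise.

>>> {"fn": "jog_arm", "kwargs": {"series": [[[0,1,0,0,0,0,0],[0,0,0,0,0,0,0],[0,0,0,0,0,0,0],[0,-5,0,0,0,0,0],[0,-5,0,0,0,0,0],[0,-5,0,0,0,0,0],[0,0,-25,0,0,0,0],[0,0,-25,0,0,0,0],[0,0,-25,0,0,0,0],[0,0,-18,0,0,0,0]]]}}

```text
time_s: 23.6
eef_pos: [0.5071, -0.0297, 0.1236]
eef_rot: [0.001, 0.767, 0.641, 0.001]
wrist_force: [0.6, -0.0, -0.9]
opening: -0.003
grasp_force: 0.0
```

>>> {"fn": "jog_arm", "kwargs": {"series": [[[-16,-18,0,0,0,0,0],[-16,-18,0,0,0,0,0],[0,0,0,0,0,0.149,0],[0,0,0,0,0,0.149,0],[0,0,0,0,0,0.149,0],[0,0,0,0,0,0.149,0],[0,0,0,0,0,0.149,0],[0,0,0,0,0,0.149,0],[0,0,0,0,0,0.149,0],[0,0,0,0,0,0.149,0]]]}}

```text
time_s: 24.6
eef_pos: [0.4654, -0.0547, 0.1219]
eef_rot: [0.0, 0.995, 0.097, 0.0]
wrist_force: [0.5, -0.2, -0.1]
opening: -0.002
grasp_force: 0.0
```

>>> {"fn": "jog_arm", "kwargs": {"series": [[[0,0,0,0,0,0.14,0],[0,0,0,0,0,0.14,0],[0,0,0,0,0,0,0],[0,0,0,0,0,0,0],[0,0,0,0,0,0,0],[0,0,0,0,0,0,0],[0,0,0,0,0,0,0],[0,0,0,0,0,0,0],[0,0,0,0,0,0,0],[0,0,0,0,0,0,0]]]}}

```text
time_s: 25.6
eef_pos: [0.4654, -0.0547, 0.1218]
eef_rot: [-0.0, 0.999, -0.039, -0.0]
wrist_force: [-0.0, 0.6, 0.6]
opening: 0.002
grasp_force: 0.0
```

```bash
cat >> m.py <<'E'
def handles(c,f=None):
    p=cloud(c); fr=c["frame"].astype(int); red=(fr[...,2]>90)&(fr[...,1]<70)&(fr[...,0]<70)&(p[...,2]>.026)&(p[...,2]<.05)
    q=np.array([fx(a) for a in p[red]]); 
    for n,py in [("L",65),("R",-55)]:
        d=q[:,:2]-[-20,py]; r=np.hypot(*d.T); a=np.arctan2(-d[:,1],-d[:,0]); k=(r<95)&(r>38)&(a>-.6)&(a<2)
        print(n,k.sum(),"theta",np.median(a[k]).round(3) if k.any() else None)
E
python3 - <<'E'
from m import *
lev(-55)
c=shot("wrist","wrist7"); s=shot("side","side7"); handles(c); handles(s)
a=cv2.resize(s["frame"][200:310,270:370],None,fx=5,fy=5,interpolation=2)
cv2.imwrite("pics/comb7.png",np.hstack([cv2.resize(c["frame"],(400,300)),cv2.resize(a,(400,300))]))
E
```

```text
25.6 pos [-85.5 -31.2 121.8] yaw 0.0995 pivot in tool 62.8 30.2 F tool -0.1 -0.6
L 1909 theta 1.579
R 1459 theta 0.069
L 46 theta 1.542
R 95 theta -0.028
```

View pics/comb7.png

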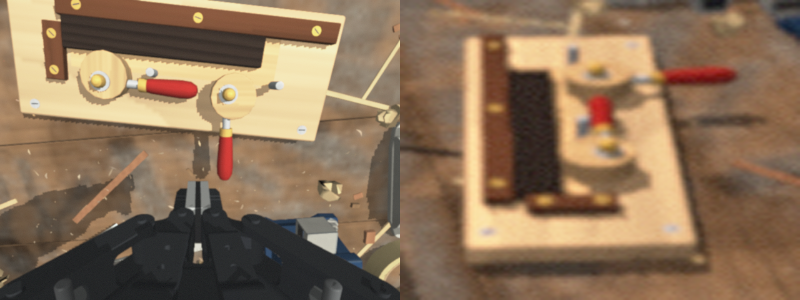

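The left handle lies along -y on its pin (θ ≈ 1.57) and the blank is still at the stop. The right handle is just beside the finger. Now the right lever.

>>> {"fn": "jog_arm", "kwargs": {"series": [[[-2,0,16,0,0,0,0],[0,0,16,0,0,0,0],[0,0,16,0,0,0,0],[0,0,16,0,0,0,0],[0,0,16,0,0,0,0],[0,0,12,0,0,0,0],[0,3,0,0,0,0,0],[0,3,0,0,0,0,0],[0,3,0,0,0,0,0],[0,0,0,0,0,0,0]]]}}

```text
time_s: 26.7
eef_pos: [0.4634, -0.0643, 0.0306]
eef_rot: [0.0, 0.999, -0.039, 0.001]
wrist_force: [-0.8, 0.2, -0.2]
opening: -0.002
grasp_force: 0.0
```

```bash
python3 - <<'E'
from m import *
lev(-55)
E
```

```text
26.7 pos [-85.9 -41.   30.6] yaw 0.0987 pivot in tool 64.2 20.4 F tool -0.8 -0.1
```

>>> {"fn": "jog_arm", "kwargs": {"series": [[[-1.7,6.5,0,0,0,-0.1,0],[-1.7,6.5,0,0,0,-0.1,0],[-1.7,6.5,0,0,0,-0.1,0],[-1.7,6.5,0,0,0,-0.1,0],[-1.7,6.5,0,0,0,-0.1,0],[-1.7,6.5,0,0,0,-0.1,0],[-1.7,6.5,0,0,0,-0.1,0],[-1.7,6.5,0,0,0,-0.1,0],[-1.7,6.5,0,0,0,-0.1,0],[-1.7,6.5,0,0,0,-0.1,0]]]}}

```text
time_s: 27.7
eef_pos: [0.4705, -0.1278, 0.0304]
eef_rot: [0.0, 0.895, 0.447, 0.0]
wrist_force: [0.0, 1.9, 1.4]
opening: 0.002
grasp_force: 0.7
```

```bash
python3 - <<'E'
from m import *
lev(-55)
E
```

```text
27.7 pos [ -67.6 -102.2   30.4] yaw 1.1032 pivot in tool 63.6 21.2 F tool 1.6 -1.1
```

>>> {"fn": "jog_arm", "kwargs": {"series": [[[-1.7,6.5,0,0,0,-0.1,0],[-1.7,6.5,0,0,0,-0.1,0],[-1.7,6.5,0,0,0,-0.1,0],[-0.8,3.2,0,0,0,-0.05,0],[-0.8,3.2,0,0,0,-0.05,0],[0,0,0,0,0,0,0],[0,0,0,0,0,0,0],[0,0,0,0,0,0,0],[0,0,0,0,0,0,0],[0,0,0,0,0,0,0]]]}}

```text
time_s: 28.7
eef_pos: [0.4897, -0.1456, 0.0299]
eef_rot: [0.0, 0.79, 0.614, 0.0]
wrist_force: [-1.0, -0.6, 2.2]
opening: 0.001
grasp_force: 0.9
```

```bash
python3 - <<'E'
from m import *
lev(-55)
E
```

```text
28.7 pos [ -45.6 -116.4   29.9] yaw 1.499 pivot in tool 63.1 21.1 F tool -0.8 -0.9
```

>>> {"fn": "jog_arm", "kwargs": {"series": [[[-0.5,2.2,0,0,0,-0.035,0],[-0.5,2.2,0,0,0,-0.035,0],[0,1,0,0,0,0,0],[0,1,0,0,0,0,0],[0,0,0,0,0,0,0],[0,0,0,0,0,0,0],[0,0,0,0,0,0,0],[0,0,0,0,0,0,0],[0,0,0,0,0,0,0],[0,0,0,0,0,0,0]]]}}

```text
time_s: 29.7
eef_pos: [0.4944, -0.1481, 0.0297]
eef_rot: [-0.001, 0.767, 0.641, -0.001]
wrist_force: [-7.2, -1.5, 5.7]
opening: -0.003
grasp_force: 4.1
```

```bash
python3 - <<'E'
from m import *
lev(-55)
E
```

```text
29.7 pos [ -40.5 -118.    29.7] yaw 1.5693 pivot in tool 63.0 20.4 F tool -2.7 -6.9
```

>>> {"fn": "jog_arm", "kwargs": {"series": [[[0,1,0,0,0,0,0],[0,0,0,0,0,0,0],[0,1,0,0,0,0,0],[0,0,0,0,0,0,0],[0,0,0,0,0,0,0],[0,0,0,0,0,0,0],[0,0,0,0,0,0,0],[0,0,0,0,0,0,0],[0,0,0,0,0,0,0],[0,0,0,0,0,0,0]]]}}

```text
time_s: 30.7
eef_pos: [0.4954, -0.1484, 0.0296]
eef_rot: [-0.002, 0.767, 0.641, -0.002]
wrist_force: [-11.1, -2.6, 8.9]
opening: 0.001
grasp_force: 6.3
```

```bash
python3 - <<'E'
from m import *
lev(-55)
E
```

```text
30.7 pos [ -39.5 -118.1   29.6] yaw 1.5695 pivot in tool 63.1 19.4 F tool -4.5 -10.5
```

Still moving; pressing further.

>>> {"fn": "jog_arm", "kwargs": {"series": [[[0,1,0,0,0,0,0],[0,0,0,0,0,0,0],[0,1,0,0,0,0,0],[0,0,0,0,0,0,0],[0,0,0,0,0,0,0],[0,0,0,0,0,0,0],[0,0,0,0,0,0,0],[0,0,0,0,0,0,0],[0,0,0,0,0,0,0],[0,0,0,0,0,0,0]]]}}

```text
time_s: 31.7
eef_pos: [0.4957, -0.1485, 0.0294]
eef_rot: [-0.003, 0.767, 0.641, -0.003]
wrist_force: [-17.5, -2.2, 14.3]
opening: 0.003
grasp_force: 10.3
```

```bash
python3 - <<'E'
from m import *
lev(-55)
E
```

```text
31.7 pos [ -39.1 -118.1   29.4] yaw 1.5698 pivot in tool 63.1 19.0 F tool -5.3 -16.8
```

>>> {"fn": "jog_arm", "kwargs": {"series": [[[0,1,0,0,0,0,0],[0,0,0,0,0,0,0],[0,0,0,0,0,0,0],[0,-5,0,0,0,0,0],[0,-5,0,0,0,0,0],[0,-7,0,0,0,0,0],[0,0,-25,0,0,0,0],[0,0,-25,0,0,0,0],[0,0,-25,0,0,0,0],[0,0,-25,0,0,0,0]]]}}

```text
time_s: 32.7
eef_pos: [0.4837, -0.1455, 0.1306]
eef_rot: [0.0, 0.767, 0.641, 0.0]
wrist_force: [-0.0, -0.1, 0.1]
opening: -0.005
grasp_force: 0.0
```

>>> {"fn": "jog_arm", "kwargs": {"series": [[[0,-14,-8,0,0,0.149,0],[0,-14,-8,0,0,0.149,0],[0,-14,-8,0,0,0.149,0],[0,0,-8,0,0,0.149,0],[0,0,-8,0,0,0.149,0],[0,0,-8,0,0,0.149,0],[0,0,-8,0,0,0.149,0],[0,0,-8,0,0,0.149,0],[0,0,-8,0,0,0.149,0],[0,0,-8,0,0,0.149,0]]]}}

```text
time_s: 33.7
eef_pos: [0.4443, -0.1321, 0.2099]
eef_rot: [-0.0, 0.999, -0.052, 0.0]
wrist_force: [1.1, 0.3, -1.0]
opening: 0.001
grasp_force: 0.0
```

```bash
python3 - <<'E'
from m import *
stf()
c=shot("wrist","wrist8"); s=shot("side","side8"); handles(c); handles(s)
a=cv2.resize(s["frame"][200:310,270:370],None,fx=5,fy=5,interpolation=2)
cv2.imwrite("pics/comb8.png",np.hstack([cv2.resize(c["frame"],(480,360)),cv2.resize(a,(320,360))]))
E
```

```text
33.7 fix mm [ -92.7 -111.1  209.9] yaw-rel 0.0733 F fix 1.0 0.5 -1.0
L 877 theta 1.592
R 906 theta 1.571
L 48 theta 1.543
R 31 theta 1.545
```

View pics/comb8.png

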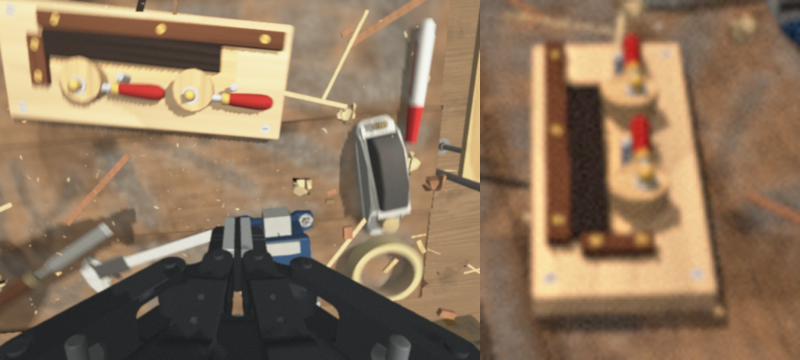

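Both handles lie along -y on their pins (θ ≈ 1.57). The blank sits against the stop at (45,45) and along the fence, and the gripper is clear. Handing in.

```bash
python3 - <<'E'
from bench import ctrl
print(ctrl.hand_in())
E
```

```text
the job is handed in; nothing more can be done
None
```

The job is handed in: the blank is home against the end stop, and both cam levers are on their stop pins (about 1.57 rad in the images), done at about 34 s with the gripper clear; no verdict came back.

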